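Hold the packed case's sprung lid open for inspection

ROBOT

A 6-joint arm with a two-finger parallel gripper is mounted at the origin on the work surface. World frame = base frame: x ahead of the robot, y to its left, z up, the work surface at z = 0. Lengths are in m, angles in degrees, forces in N, time in s.
With the tool pointing down it reaches from about 0.375 to 0.75 m from the base axis. Payload 9 kg.
Tool frame: the origin (TCP) lies where the fingers leave the gripper's body, on its centre line; the fingertips stand 73 mm ahead of it and the grasp point (between the pads) lies 54 mm ahead of it (robot.tip_reach is the distance from the TCP to the fingertips, in m); z points along the fingers, y is the line along which they close (so a half turn about z gives the same grasp; the last joint's range is limited). The gripper opens to 85 mm and grips with 20 to 120 N. Pads are 22 mm wide; open, the fingers measure 114 mm over their backs; the gripper's body (76 mm by 85 mm) begins 54 mm behind the grasp point. The pads swing forward as they close: fully open they stand 13 mm farther back than shut.
Start: joints at [-84.551, 5.964, 5.575, 89.605, 0, 77.527], TCP at [0.185, -0.571, 0.304] pointing down, gripper open.
Joint ranges: [-171.21, 171.21], [-48.23, 106.86], [-62.78, 66.21], [-105.2, 120.99], [-86.42, 89.51], [-180, 180]. Speed limits (degrees/s): [127.2, 127.2, 147.25, 180, 180, 180].

INTERFACE

Orientations are given as [roll, pitch, yaw] about the fixed x, y, z axes, in that order (R = Rz(yaw) Ry(pitch) Rx(roll)).
In Python, from plant import robot gives the robot as it stands. Calls block until the motion is done:
- robot.move_pose(position, orientation): joint-space move of the TCP to a pose.
- robot.line_to(position, vel=0.15, rotation=None, guard=None): straight line of the TCP; rotation=None keeps the orientation; vel is the mean speed in m/s. With guard (N) it stops when the force on the tool has changed by that much, and returns True; else False.
- robot.goto_joints(angles): joint-space move.
- robot.set_gripper(opening): finger opening in m; the grip force is fixed at half the most; returns when the fingers have stopped.
- robot.pause(seconds).
- robot.ik(position, orientation): joint angles nearest the present ones, or None.
- robot.observe(): the state.
- robot.grab_frame(name): name is "scene" or "side" or "wrist"; returns the picture (384x512x3 uint8, blue, green, red); there is no depth.
- robot.get_calibration(name): a dict with "vertical_fov" (degrees; the focal length in pixels is half the picture's height over the tangent of half this angle, whatever the lens; pixels are square), "cx", "cy" (the principal point, pixels), "rvec" (rotation vector, rad) and "tvec" (3), from world to camera coordinates, as OpenCV has them. Camera axes: x right, y down, z forward; pixel columns grow to the right and rows downward; lengths in m; the calibration is good to about 2 mm. The wrist camera is an equidistant fisheye: a pixel r from the principal point sees the ray r / f radians off the axis. A picture is of the moment at which its call begins: read the wrist's pose just before it. get_calibration takes no time and is no camera call; for the wrist camera it gives the pose at the moment of the call.
A pose or a line that the arm cannot do raises robot.IKError and nothing moves.
- robot.job_done(): hands the job in; it is judged then, once.
The state is a dict: "time": time; "q": joint angles; "qvel": joint speeds; "joint_torque": joint torques, N m; "tool_pos": TCP position; "tcp_rot": TCP orientation; "ft_force": force on the tool from outside, world axes, zero at the start; "torque": the same for the moment, N m; "gripper_width": finger opening in m; "gripper_force": force on a finger pad.
Only numpy, scipy, OpenCV 4.12 (cv2) and the standard library are available. Lean on these libraries where they do the work, as an engineer would, in place of code of your own. Each camera call takes 0.05 s, during which the arm holds its last target. There are 200 camera calls.

TASK

A lens has come packed in a grey case inside the cardboard carton. Fold both of the carton's side flaps right back so that they lean outward, then lift the case's spring-loaded lid, which has a bar handle, and hold it open at 60 degrees for the inspection camera. Finish while still holding the lid there, because it snaps shut when let go, and leave everything else on the bench where it is.

Things in the scene. Friction and masses are not known exactly. Their poses are not given: they have to be found in the camera images.
- carton: open cardboard carton fixed to the bench, 240 (its x) x 210 (its y) x 120 mm high, walls 5 mm; origin at the centre of its underside, z up. The two short end flaps already hang down outside. In it, bedded in black foam (foam top at 100 mm), sits a fixed grey plastic case, 190 x 150 mm, closed by the lid; the shut lid's top face is at 120 mm, level with the carton's rim
- flap_left (a joint): angle of the cardboard flap hinged along the rim of the carton's +y side (rad): 0 = flat over the mouth, 1.57 = upright, 2.5 = end stop, leaning far outward. Flap 232 mm long, 72 mm from hinge to free edge, 5 mm thick, hinge 3 mm above the rim; stays where it is left, and moves under 1 N at the edge. It starts half open, leaning inward
- flap_right (a joint): the same for the flap on the carton's -y side
- flap_left_edge (a point): middle of the left flap's free edge
- flap_right_edge (a point): middle of the right flap's free edge
- lid (a joint): opening angle of the grey case lid (rad): 0 = shut, 1.047 = 60 degrees, 1.7 = end stop. A spring and its weight (about 250 g) shut it from any angle; lifting it takes about 3 to 5 N at the handle
- lid_hinge (a point): middle of the lid's hinge line, on the carton's +x side, 112 mm above the bench; the line runs along the carton's y. The lid reaches 190 mm from it towards the carton's -x, is 150 mm wide and 8 mm thick, and its free edge swings up
- lid_handle (a point): middle of the lid's steel bar handle: a round bar 10 mm thick, 80 mm long between its two legs, running along the carton's y, centred 30 mm above the lid's top face. With the lid shut it lies 155 mm from the hinge line towards the carton's -x and 38 mm above it; it turns with the lid
- post: aluminium post, 75 mm tall, 13 mm thick, on a round foot 57 mm across; origin under its foot; bystander
- lens_mount: dark lens mount on a 60 x 50 mm foot, 88 mm tall; origin under its foot; bystander
- tape_roll: empty tape roll core lying flat, 90 mm across, 24 mm high; origin at the centre of its underside; bystander
- screwdriver: black screwdriver lying flat along its x, about 200 mm long; bystander
- bottle: white bottle, 48 mm across, 110 mm tall; origin under its foot; bystander
- screw_tray: shallow metal screw tray, 110 x 80 x 25 mm; origin at the centre of its underside; bystander

How it is judged (in metres and radians):
On the way:
1. both side flaps are folded back, leaning outward, with the lid still shut (value of joint each of flap_left, flap_right above 1.75 rad and value of joint lid below 0.1 rad), for 0.2 s.
At the end, for the whole second after the job is handed in: both flaps lean outward (more than 100 degrees open), the lid is still at 60 degrees, give or take 8, and the robot's fingers are carrying it (more than 1 N on the lid) (value of joint each of flap_left, flap_right above 1.75 rad and value of joint lid between 0.907 and 1.187 rad and velocity of joint lid between -0.1 and 0.1 rad/s and contact force between the fingers and lid above 1 N); the arm keeps its last pose, push and grip.
It fails at once if something else on the bench is moved by more than 20 mm (distance of any of post, lens_mount, tape_roll, screwdriver, bottle, screw_tray from where it was at the start of the episode above 0.02 m).
It also fails if it takes over 46 s, if anything falls off the work surface, if the arm or the gripper's body presses on something with over 40 N, if the wrist force passes 120 N, or if a joint passes its speed limit or range.

## Working session

There is one attempt and no reset: what is moved stays moved. The work goes in short steps, each a Python script; the robot and the scene stay as the last script left them, time stands still between calls to the robot, and variables do not carry over. Pictures are saved under pics/ and viewed, at most 10 in all, crops included, and the job is handed in when it is done.

```bash
mkdir -p pics; python3 - <<'E'
from plant import robot
import cv2
for n in ("scene","side","wrist"):
    c=robot.get_calibration(n); print(n,c)
    im=robot.grab_frame(n)
    cv2.imwrite(f"pics/{n}0.png",cv2.resize(im,(800,600),interpolation=cv2.INTER_CUBIC))
E
```

```text
scene {'vertical_fov': 48.19834361992083, 'cx': 247.7859759727294, 'cy': 190.79299141849157, 'rvec': array([ 1.31922187,  2.38169712, -0.81947072]), 'tvec': array([ 0.36845735, -0.34759219,  1.78251018])}
side {'vertical_fov': 43.849243371458996, 'cx': 253.88701483916788, 'cy': 188.35339876830764, 'rvec': array([ 0.10791397, -2.93646657,  1.09491708]), 'tvec': array([0.62521488, 0.13274757, 1.23753769])}
wrist {'vertical_fov': 65.70646984690485, 'cx': 259.4584959582646, 'cy': 190.41727875227028, 'rvec': array([-2.33312308,  1.69712094,  0.26120296]), 'tvec': array([-0.59958528, -0.04000457,  0.37943028])}
```

View pics/scene0.png

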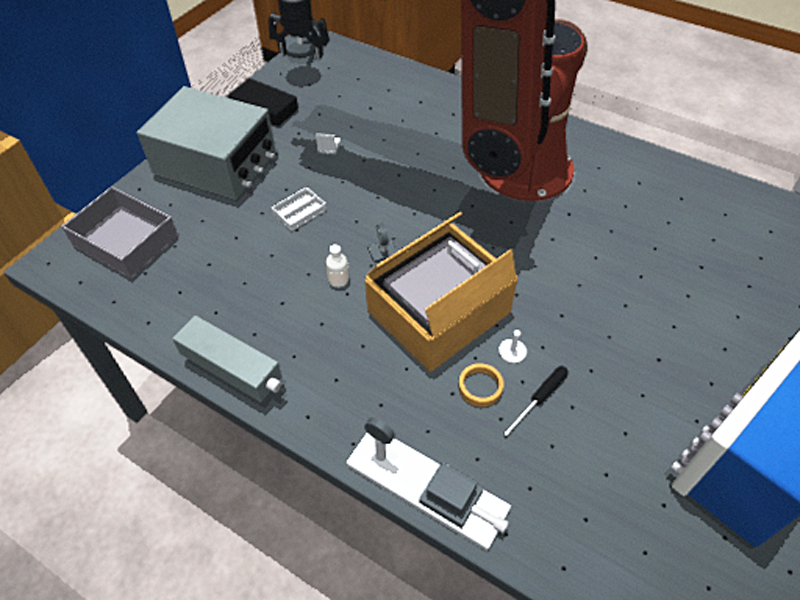

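View pics/side0.png

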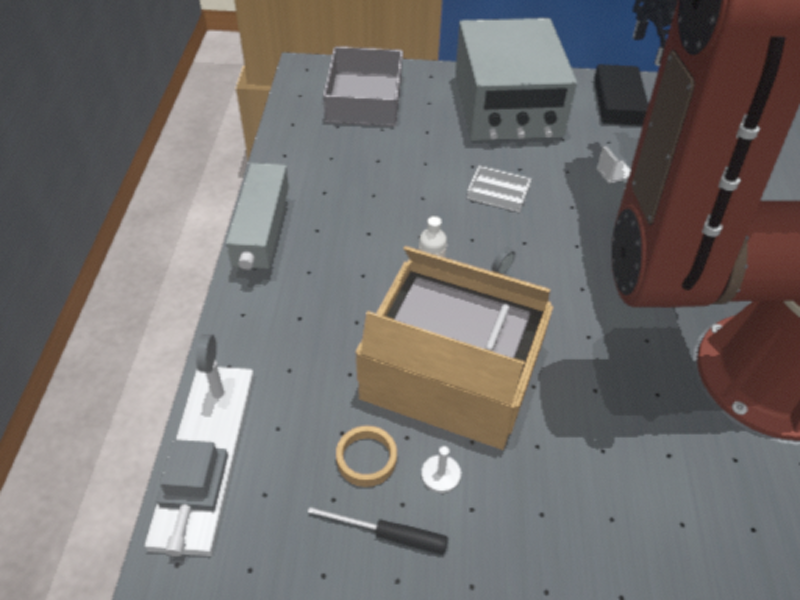

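The scene view shows the carton at about (440,290) and the side view shows it at (455,345). The handle is on the robot side, and both flaps lean inward. I'll enlarge both.

```bash
python3 - <<'E'
from plant import robot
import cv2
for n,(x,y,w,h) in {"scene":(215,130,130,110),"side":(220,140,160,145)}.items():
    im=robot.grab_frame(n)[y:y+h,x:x+w]
    k=5 if n=="scene" else 4
    im=cv2.resize(im,None,fx=k,fy=k,interpolation=cv2.INTER_CUBIC)
    cv2.imwrite(f"pics/{n}1.png",im)
E
```

```text
(no output)
```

View pics/scene1.png

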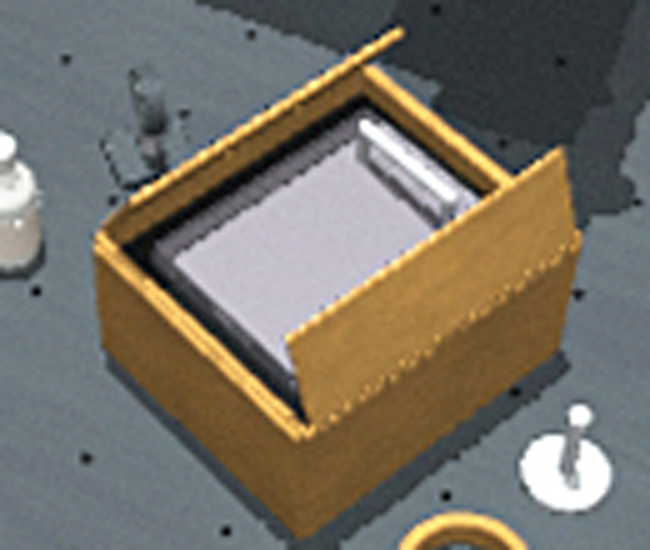

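View pics/side1.png

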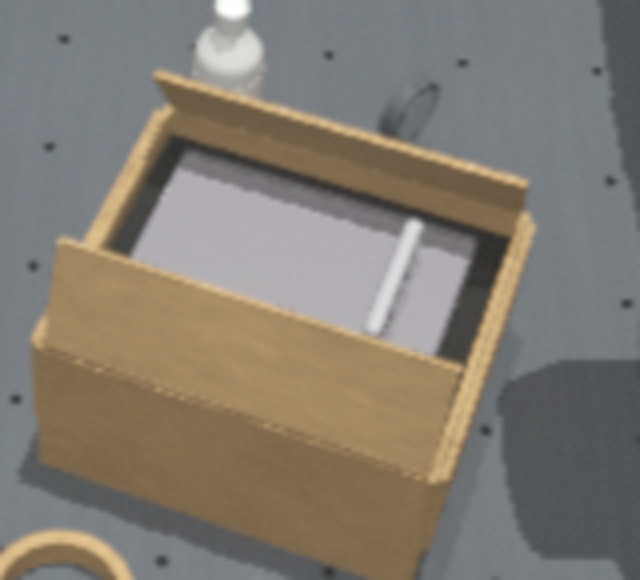

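Scene crop: the carton's top corners are at (302,437), (98,240) and (578,240), and the left flap's edge runs (290,342)–(562,150). Side crop: the top corners are at (37,343), (435,478), (532,225) and (162,112), and the handle runs (415,224)–(375,330). I'll fit the carton pose and flap angles from these.

```bash
cat > geo.py <<'E'
import numpy as np, cv2
from plant import robot
def cam(n):
    c=robot.get_calibration(n); f=192/np.tan(np.radians(c["vertical_fov"])/2)
    return np.array([[f,0,c["cx"]],[0,f,c["cy"]],[0,0,1]]),c["rvec"],c["tvec"]
CAMS={n:cam(n) for n in("scene","side")}
def proj(n,P): K,r,t=CAMS[n]; return cv2.projectPoints(np.float64(P).reshape(-1,1,3),r,t,K,None)[0].reshape(-1,2)
def ray(n,uv,z):
    K,r,t=CAMS[n]; R=cv2.Rodrigues(r)[0]; d=R.T@np.linalg.inv(K)@[*uv,1]; o=-R.T@t
    return o+d*(z-o[2])/d[2]
E
python3 - <<'E'
from geo import *
from scipy.optimize import least_squares
def flap(s,a,x):  # s=+1 left
    return [x,s*(.105-.072*np.cos(a)),.123+.072*np.sin(a)]
def pts(a,b):
    return {"scene":[([.12,.105,0],300,538),([.12,-.105,0],107,355),([-.12,.105,0],562,358),([.12,.105,.12],302,437),([.12,-.105,.12],98,240),([-.12,.105,.12],578,240),(flap(1,a,.116),290,342),(flap(1,a,-.116),562,150),(flap(-1,b,-.116),402,32)],
 "side":[([.12,.105,.12],37,343),([-.12,.105,.12],435,478),([-.12,-.105,.12],532,225),([.12,-.105,.12],162,112),([.12,.105,0],42,462),([-.12,.105,0],415,578),(flap(1,a,.116),60,240),(flap(1,a,-.116),462,370),(flap(-1,b,.116),157,73),(flap(-1,b,-.116),525,185)]}
off={"scene":(215,130,5),"side":(220,140,4)}
def res(p):
    x,y,w,a,b=p; R=np.array([[np.cos(w),-np.sin(w),0],[np.sin(w),np.cos(w),0],[0,0,1]]); out=[]
    for n,L in pts(a,b).items():
        P=np.array([R@l[0]+[x,y,0] for l in L]); o=off[n]
        out.append((proj(n,P)-np.array([[o[0]+l[1]/o[2],o[1]+l[2]/o[2]] for l in L])).ravel())
    return np.concatenate(out)
best=min((least_squares(res,[.55,0,w,1,1],loss="soft_l1") for w in(0,.4,-.4)),key=lambda s:s.cost)
print(best.x,np.degrees(best.x[2:]));print(res(best.x).reshape(-1,2).round(1).tolist())
for h in((415,224),(375,330)):print("h side",ray("side",(220+h[0]/4,140+h[1]/4),.155))
for h in((363,125),(458,195)):print("h scene",ray("scene",(215+h[0]/5,130+h[1]/5),.155))
x,y,w=best.x[:3]; print("pred handle",x+np.cos(w)*(-.06),y+np.sin(w)*(-.06))
k=.64
for nm,uv in dict(post=(442,474),tape=(366,456),sd1=(310,511),sd2=(445,545)).items(): print(nm,ray("side",(uv[0]*k,uv[1]*k),0))
for nm,uv in dict(bottle=(340,282),mount=(378,255),tape=(482,388)).items(): print(nm,ray("scene",(uv[0]*k,uv[1]*k),0))
E
```

```text
[ 0.53373316  0.03864867 -0.3121453   1.20148431  1.01509541] [-17.88460834  68.83998003  58.16068277]
[[0.5, 0.4], [-1.1, -2.4], [-0.6, -2.0], [1.5, 0.0], [-0.7, -1.1], [1.0, -0.2], [-0.1, -0.6], [0.4, -0.5], [0.2, -0.7], [-0.5, 1.0], [0.5, 1.1], [-0.5, -3.2], [1.1, -2.2], [-0.7, -0.3], [-1.5, 3.3], [-0.5, -0.2], [-0.2, -0.1], [-1.0, 0.2], [0.4, -0.0]]
h side [0.46373144 0.02063695 0.155     ]
h side [0.48843007 0.10037866 0.155     ]
h scene [0.46811797 0.01844653 0.155     ]
h scene [0.48917885 0.09978669 0.155     ]
pred handle 0.47663254702920915 0.057074724706539355
post [0.54435432 0.22324005 0.        ]
tape [0.659671   0.20223479 0.        ]
sd1 [0.73129379 0.29555498 0.        ]
sd2 [0.53729345 0.3310769  0.        ]
bottle [ 0.58117636 -0.19756849  0.        ]
mount [ 0.46536854 -0.16746115  0.        ]
tape [0.65791389 0.21091968 0.        ]
```

The fit is good: carton at (0.534, 0.039), yaw −17.9°, flaps at 69° and 58°, and the measured handle position agrees. The bystanders are all below the tool's path. Next I'll fold both flaps from the inside with closed fingers.

```bash
cat >> geo.py <<'E'
C=np.array([.5337,.0386]); W=np.radians(-17.88)
def w(x,y,z): return [C[0]+np.cos(W)*x-np.sin(W)*y, C[1]+np.sin(W)*x+np.cos(W)*y, z]
def st(m):
    s=robot.observe(); print(m,round(s["time"],2),np.round(s["tool_pos"],3),np.round(s["ft_force"],1),"g",round(s["gripper_width"],4),round(s["gripper_force"],1))
E
python3 - <<'E'
from geo import *
print(robot.tip_reach)
qs={}
for yaw in(72.1,-107.9):
    q=robot.ik(w(.02,0,.34),[180,0,yaw]); qs[yaw]=q; print(yaw,q)
yaw=min((k for k in qs if qs[k] is not None),key=lambda k:abs(qs[k][5])); print(yaw)
robot.set_gripper(0)
robot.move_pose(w(.02,0,.34),[180,0,yaw]); st("above")
Z=.155+robot.tip_reach
robot.line_to(w(.02,0,Z),vel=.2); st("down")
print(robot.line_to(w(.02,.118,Z),vel=.12,guard=15)); st("left")
robot.line_to(w(.02,0,Z),vel=.25)
print(robot.line_to(w(.02,-.118,Z),vel=.12,guard=15)); st("right")
robot.line_to(w(.02,0,Z),vel=.25)
robot.line_to(w(-.06,0.003,.30),vel=.25); st("up")
a=robot.grab_frame("scene")[110:250,205:365]; b=robot.grab_frame("side")[130:270,215:375]
cv2.imwrite("pics/flaps.png",cv2.resize(np.hstack([a,b]),None,fx=2.5,fy=2.5,interpolation=cv2.INTER_CUBIC))
E
```

```text
0.0726
72.1 [-10.17580862  -1.49729635   1.69811155  93.19540789   0.
  97.72419138]
-107.9 [-10.17580862  -1.49729635   1.69811155  93.19540789   0.
 -82.27580862]
-107.9
above 3.52 [0.553 0.032 0.34 ] [-1.1 -0.9  0.4] g -0.0003 0.0
down 4.23 [0.553 0.032 0.229] [0.1 0.2 1.2] g -0.0004 0.0
False
left 5.37 [0.589 0.144 0.228] [ 0.7  0.5 -0.4] g 0.0003 0.0
False
right 7.12 [ 0.517 -0.079  0.228] [ 0.2 -0.1 -0.6] g -0.0 0.0
up 8.33 [0.478 0.059 0.3  ] [ 1.1 -1.  -1.1] g -0.0 0.0
```

View pics/flaps.png

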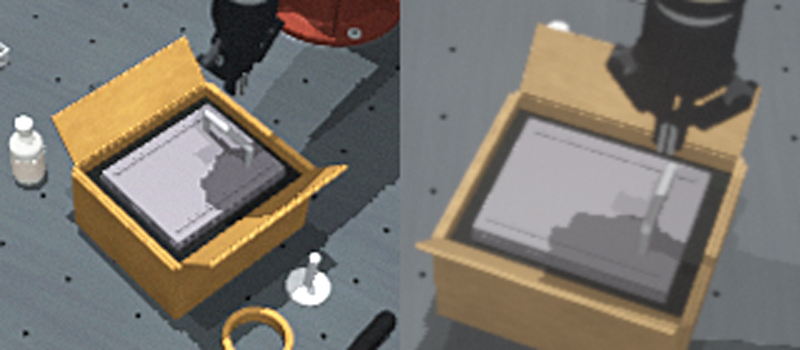

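Both flaps now lean well outward, and the lid is shut with the bar handle clear under the gripper. I'll check the flap angle and handle position numerically, then grip the bar.

```bash
python3 - <<'E'
from geo import *
n=lambda u,v:(205+u/2.5,110+v/2.5)
for a in (1.57,1.8,2.0,2.2,2.4):
    e=lambda s:[proj("scene",w(x,s*(.105-.072*np.cos(a)),.123+.072*np.sin(a)))[0] for x in(.116,-.116)]
    print(a,[((p-[205,110])*2.5).round() .tolist() for s in(1,-1) for p in e(s)])
h=np.mean([ray("scene",n(*u),.153) for u in((205,116),(250,155))],0); print("handle",h,w(-.06,0,0))
robot.set_gripper(.05)
robot.line_to(w(-.06,.001,.150+.058),vel=.15,guard=12); st("at bar")
robot.set_gripper(0); st("gripped")
E
```

```text
1.57 [[185.0, 231.0], [323.0, 133.0], [72.0, 128.0], [207.0, 43.0]]
1.8 [[194.0, 240.0], [332.0, 142.0], [64.0, 121.0], [199.0, 38.0]]
2.0 [[202.0, 250.0], [340.0, 150.0], [58.0, 118.0], [192.0, 35.0]]
2.2 [[209.0, 260.0], [346.0, 160.0], [52.0, 116.0], [186.0, 34.0]]
2.4 [[215.0, 271.0], [351.0, 170.0], [47.0, 116.0], [180.0, 35.0]]
handle [0.48717721 0.05982437 0.153     ] [np.float64(0.4765979019838811), np.float64(0.05702146579828951), 0]
at bar 9.73 [0.477 0.058 0.209] [-0.4  0.2  0.7] g 0.0502 0.0
gripped 10.19 [0.477 0.058 0.209] [-1.5  0.1  4.3] g 0.0078 58.6
```

Both flaps are at about 2.2 rad and the bar is gripped at 58 N. Next I'll swing it along the arc to 60°.

```bash
python3 - <<'E'
from geo import *
p0=np.array(robot.observe()["tool_pos"])
H=lambda a:np.array([.155*(1-np.cos(a))+.038*np.sin(a), .155*np.sin(a)+.038*(np.cos(a)-1)])
for a in range(6,61,6):
    d=H(np.radians(a)); robot.line_to(p0+np.array([np.cos(W)*d[0],np.sin(W)*d[0],d[1]]),vel=.06)
    st(a)
robot.pause(.5); st("end")
a=robot.grab_frame("scene")[100:240,205:365]; b=robot.grab_frame("side")[120:260,215:375]
cv2.imwrite("pics/lid.png",cv2.resize(np.hstack([a,b]),None,fx=2.5,fy=2.5,interpolation=cv2.INTER_CUBIC))
E
```

```text
6 10.63 [0.482 0.057 0.224] [ 0.   1.  -6.3] g 0.0076 58.4
12 11.06 [0.488 0.055 0.24 ] [-4.7  2.  -4.3] g 0.0079 58.5
18 11.48 [0.495 0.052 0.255] [-7.9  2.  -2.4] g 0.0076 58.5
24 11.91 [0.504 0.049 0.269] [-11.8   3.2   4.2] g 0.0077 58.6
30 12.33 [0.514 0.046 0.282] [-14.4   2.7   7.7] g 0.0076 58.8
36 12.76 [0.525 0.042 0.294] [-15.9   3.3  10.9] g 0.0075 59.0
42 13.18 [0.538 0.038 0.305] [-16.9   3.1  14.2] g 0.0074 59.1
48 13.61 [0.552 0.034 0.315] [-17.    2.4  19. ] g 0.0079 59.1
54 14.03 [0.567 0.029 0.321] [-12.3   2.   14.9] g 0.0075 61.7
60 14.46 [0.582 0.024 0.327] [-8.4  0.  10.6] g 0.0075 62.4
end 14.96 [0.582 0.024 0.326] [-7.1  0.4  9.5] g 0.0075 62.4
```

View pics/lid.png

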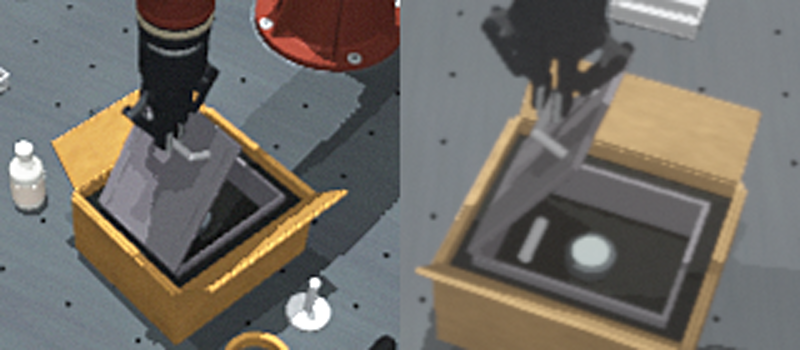

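The lid is held open with the gripper on the bar. The scene panel shows the lid's free +y corner at about (242,150), and its hinge-side +y corner at about (180,275). I'll check the angle from these.

```bash
python3 - <<'E'
from geo import *
def P(r,h,y,a): a=np.radians(a); return w(.095-r*np.cos(a)+h*np.sin(a),y,.112+r*np.sin(a)+h*np.cos(a))
for a in(50,55,60,65,70):
    f=lambda n,o,p:((proj(n,p)[0]-o)*2.5).round().tolist()
    s=lambda p:(f("scene",[205,100],p),(np.array(f("side",[215,120],p))+[400,0]).tolist())
    print(a,"corner",s(P(.19,.008,.075,a)),"bar end",s(P(.155,.038,.04,a)),"-y corner",s(P(.19,0.008,-.075,a)))
im=robot.grab_frame("scene")
cv2.imwrite("pics/c.png",cv2.resize(im[120:180,240:320],None,fx=8,fy=8,interpolation=cv2.INTER_CUBIC))
E
```

```text
50 corner ([256.0, 145.0], [603.0, 189.0]) bar end ([207.0, 151.0], [565.0, 150.0]) -y corner ([171.0, 77.0], [656.0, 71.0])
55 corner ([249.0, 145.0], [588.0, 177.0]) bar end ([200.0, 153.0], [551.0, 142.0]) -y corner ([163.0, 76.0], [642.0, 59.0])
60 corner ([240.0, 146.0], [572.0, 165.0]) bar end ([191.0, 156.0], [537.0, 134.0]) -y corner ([155.0, 77.0], [628.0, 48.0])
65 corner ([232.0, 149.0], [556.0, 154.0]) bar end ([183.0, 160.0], [522.0, 126.0]) -y corner ([145.0, 78.0], [613.0, 38.0])
70 corner ([222.0, 152.0], [538.0, 144.0]) bar end ([174.0, 165.0], [507.0, 120.0]) -y corner ([136.0, 81.0], [597.0, 29.0])
```

View pics/c.png

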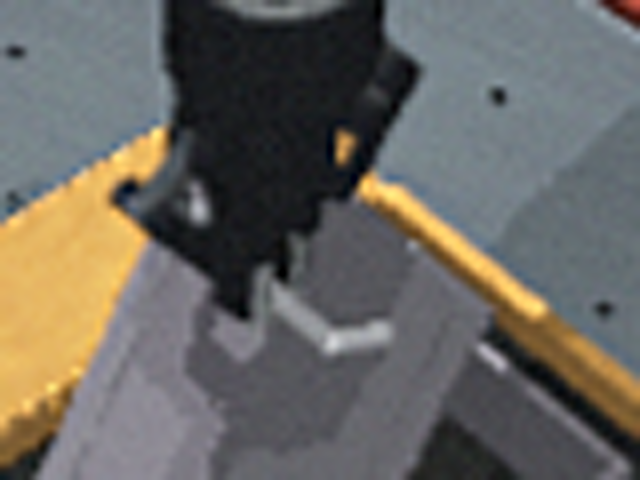

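The lid corner is at (492,308) in the crop, which is (241,146) in the panel. The bar end is at (330,350), or (191,159). Both match the 60° prediction, so I'm handing in.

```bash
python3 -c "
from geo import *
st('final'); print(robot.job_done())"
```

```text
final 15.11 [0.582 0.024 0.327] [-7.7  0.6 10.3] g 0.0075 62.4
the job is handed in; nothing more can be done
None
```

I handed the job in at 15.1 s with both flaps folded back to about 2.2 rad and the lid held at about 60° by its bar, as measured from the camera images; no verdict came back.

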